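# Open the yellow die box beside the rail press

### The job

Open the die box with the yellow lid. Its lid is tight, so first slide that box's own red hold-down fork all the way forward over the foot of the box, then draw the lid straight up off the base and set it down on the green mat, open side down, lowering it onto the mat before you let go. The base must stay down in its nest with the fork over it, and leave the blue-lidded box alone.

Things in the scene. Friction and masses are not known exactly. Their poses are not given: they have to be found in the camera images.
- yellow_lid: Deep yellow metal lid, open below, 82 (x) x 52 (y) x 70 mm (z), walls 2.5 mm, 95 to 160 g. Origin: centre of its bottom rim; z up. It telescopes 62 mm over the base and comes free once raised 62 mm; spring pads hold it (6 to 15 N to draw off, more than the base weighs). Grip it from above across the 52 mm width (its y), 20 to 25 mm below the top.
- yellow_base: Grey base of that box, about 0.45 kg, loose in a shallow nest on a plate fixed to the bed. Origin: centre of its underside, 4 mm above the bed. Its foot is 100 (x) x 84 (y) x 8 mm; the lid's rim rests on it. x points from the fork to the box, away from the robot. With the fork forward it can rise only 2 mm.
- yellow_post (a point): On the axis of the yellow box's fork's upright black post (18 mm round), 60 mm above the bed, 16 mm below its top, 40 mm above the red steel fork. The fork slides along the base's x with 2.5 N and stays put: the post starts 132 to 144 mm behind the base's origin; its forward stop is 80 mm behind it, the tongues (14 to 20 mm above the bed) then over the foot on both sides of the lid.
- mat: Green mat fixed on the bed between the two boxes, 150 (x) x 120 (y) x 4 mm. Origin: centre of its underside, on the bed; its upper face is 4 mm above.
- blue_lid: Blue lid of the other die box, same build and size as the yellow one, with a fork of its own, on the other side of the mat; to be left alone. Origin: centre of its bottom rim, z up.
There are look-alikes about, which are no part of the job. What is shaped like the yellow_base but black, brown or turquoise is not meant.

How it is judged:
By the outcome, as a careful person would: the job done as asked, in the order asked, and still so for the second after the job is handed in, with the robot touching nothing.
It also fails if it takes over 54 s, if anything falls off the work surface, if the arm or the gripper's body presses on something with over 40 N, if the wrist force passes 120 N, or if a joint passes its speed limit or range.

### The arm

A 6-joint arm with a two-finger parallel gripper is mounted at the origin on the work surface. World frame = base frame: x ahead of the robot, y to its left, z up, the work surface at z = 0. Lengths are in m, angles in rad, forces in N, time in s.
With the tool pointing down it reaches from about 0.375 to 0.9 m from the base axis. Payload 3.1 kg.
Tool frame: the origin (TCP) lies midway between the tips of the shut fingers; the grasp point (between the pads) lies manip.grip_depth behind it (manip.grip_depth is the distance from the TCP to the grasp point, in m); z points along the fingers, y is the direction in which the jaws open and shut (so a half turn about z gives the same grasp; the last joint's range is limited). The gripper opens to 85 mm and grips with 20 to 120 N. Pads are 22 mm wide; open, the fingers measure 114 mm over their backs; the gripper's body (76 mm by 85 mm) begins 54 mm behind the grasp point. The pads swing forward as they close: fully open they stand 13 mm farther back than shut.
Start: joints at [0.963, 0.527, 1.433, -0, 1.181, -0.178], TCP at [0.26, 0.568, 0.231] pointing down, gripper open.
Joint ranges: [-3.08, 3.08], [-0.75, 2.2], [0.22, 2.44], [-1.43, 4.57], [0, 2.65], [-2.85, 2.85]. Speed limits (rad/s): [2.79, 2.79, 3.14, 3.14, 3.14, 3.14].

### API

Orientations are given as a unit quaternion [x, y, z, w].
In Python, from station import manip, vision gives the robot as it stands.
- The arm moves only by the shell command python3 -m crank 'ROWS' [FORCE]. ROWS is JSON, a list of rows, each an object with "grip": the closure, from 0 (fully open) to 1 (shut); "offset": the shift along the tool's x, y, z in mm, a list of three; "angular": the turn, a rotation vector about the tool's x, y, z in degrees, a list of three. A call has 1 to 10 rows; each row is the pose to reach, as a shift and turn from the pose commanded when the call began, along the tool's axes at that moment; what a row does not reach only later rows make up. A row lasts 1/10 s, in which the tool goes at most 50 mm and 8.59 degrees, less where a joint would pass 70% of its speed; a pose out of reach is approached as far as the arm can. A call with a gripper value outside its range is refused whole. The fingers move at their own pace and stop on an object; FORCE is the grip in N (left out, the last holds). Time passes only in rows, so rows that repeat a pose let the fingers close. It gives the time, the measured TCP pose, the force and the opening at its end, in the units of the state.
- manip.sense(): the state, without advancing time (a new reading comes with each control period).
- vision.snapshot(name): name is "side" or "top" or "wrist"; returns a dict with "pixels" (400x640x3 uint8, red, green, blue), "intrinsics" (3x3 intrinsics, pixels), "dist" ([k1, k2, p1, p2, k3] as OpenCV has them; the pictures are not rectified), "R" (3x3) and "t" (3): a world point X has camera coordinates R X + t. Camera axes: x right, y down, z forward; pixel columns grow to the right and rows downward; lengths in m; the calibration is good to about 2 mm. A picture is of the moment at which its call begins. There is no depth.
- manip.sign_off(): hands the job in, once; it reports no verdict.
The state is a dict: "t": time; "q": joint angles; "qd": joint speeds; "tau": joint torques, N m; "tcp_pos": TCP position; "tool_rot": TCP orientation; "force": force on the tool from outside, world axes, zero at the start; "ft_torque": the same for the moment, N m; "finger_gap": opening from 0.0 (shut) to 1.0 (fully open).
Only numpy, scipy, OpenCV 4.12 (cv2) and the standard library are available. Lean on these libraries where they do the work, as an engineer would, in place of code of your own. Each camera call takes 0.05 s, during which the arm holds its last target.

## Working session

There is one attempt and no reset: what is moved stays moved. The work goes in short steps, Python scripts to look and compute and a shell command to move; the robot and the scene stay as the last step left them, time stands still between calls to the robot, and variables do not carry over. Pictures are saved under pics/ and viewed, and the job is handed in when it is done.

```bash
ls; mkdir -p pics
python3 - <<'E'
from station import manip, vision
import cv2
s=manip.sense();print({k:s[k] for k in('t','tcp_pos','tool_rot','force','finger_gap')},manip.grip_depth)
for n in('side','top'):
    d=vision.snapshot(n);cv2.imwrite(f'pics/{n}0.png',d['pixels'][:,:,::-1]);print(n,d['R'],d['t'],d['intrinsics'],d['dist'])
E
```

```text
pics
{'t': 0.0, 'tcp_pos': array([0.25997386, 0.56756725, 0.23034209]), 'tool_rot': array([ 2.13240639e-01,  9.76999101e-01, -1.00734880e-03, -4.15231810e-04]), 'force': array([-0.14843666,  0.10460593,  0.77305608]), 'finger_gap': 0.999300935546226} 0.0187
side [[ 0.99490792 -0.10073345  0.00331694]
 [-0.07336627 -0.74639235 -0.6614498 ]
 [ 0.06910586  0.6578383  -0.7499821 ]] [-0.44738859  0.20720659  1.17372508] [[491.25790984   0.         318.74850353]
 [  0.         491.25790984 203.54161837]
 [  0.           0.           1.        ]] [0.01071332 0.         0.         0.         0.        ]
top [[ 3.84472206e-03 -9.99992560e-01  3.12377050e-04]
 [-9.79653858e-01 -3.82920626e-03 -2.00658056e-01]
 [ 2.00657760e-01  4.65453072e-04 -9.79661292e-01]] [0.18769782 0.49043114 1.19276063] [[426.81964584   0.         314.31906055]
 [  0.         426.81964584 199.22777275]
 [  0.           0.           1.        ]] [-0.08206166  0.          0.          0.          0.        ]
```

View pics/side0.png

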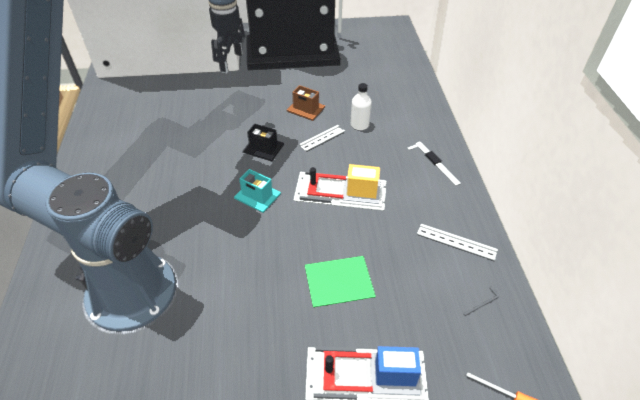

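View pics/top0.png

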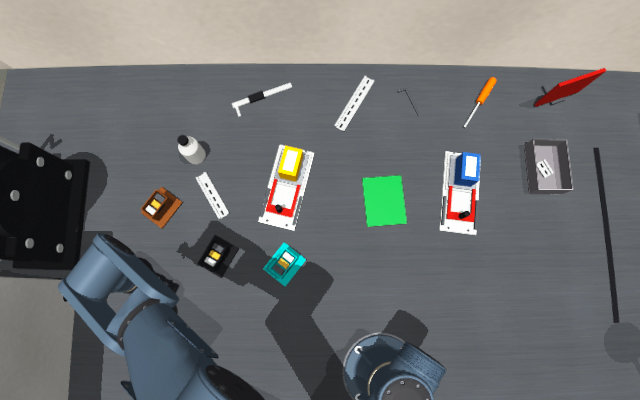

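Candidates for the lid: yellow at top (291,162) and side (363,182); blue at top (467,168). Look-alike bases in the top view: black (215,255), brown (160,206) and turquoise (285,263). Fork posts: top (279,209) for the yellow box and (464,214) for the blue. I choose the yellow lid and the post beside it, and check with a close crop.

```bash
cat > h.py <<'E'
import numpy as np, cv2
from station import manip, vision
from scipy.spatial.transform import Rotation as Rn
def snap(n,f=None):
    d=vision.snapshot(n); d['bgr']=d['pixels'][:,:,::-1].copy()
    if f: cv2.imwrite('pics/'+f,d['bgr'])
    return d
def ray(d,uv):
    p=cv2.undistortPoints(np.array([[uv]],float),d['intrinsics'],np.array(d['dist']))[0,0]
    R=np.array(d['R']);return -R.T@d['t'], R.T@np.array([p[0],p[1],1])
def onz(d,uv,z):
    o,r=ray(d,uv);return o+r*(z-o[2])/r[2]
def tri(ds,uvs):
    A=np.zeros((3,3));b=np.zeros(3)
    for d,uv in zip(ds,uvs):
        o,r=ray(d,uv);r/=np.linalg.norm(r);P=np.eye(3)-np.outer(r,r);A+=P;b+=P@o
    return np.linalg.solve(A,b)
def mask(d,lo,hi):
    return cv2.inRange(cv2.cvtColor(d['bgr'],cv2.COLOR_BGR2HSV),np.array(lo),np.array(hi))
def proj(d,X):
    rv=cv2.Rodrigues(np.array(d['R']))[0]
    return cv2.projectPoints(np.array(X,float).reshape(-1,3),rv,np.array(d['t']),d['intrinsics'],np.array(d['dist']))[0].reshape(-1,2)
def crop(d,x,y,w,h,s,f):
    cv2.imwrite('pics/'+f,cv2.resize(d['bgr'][y:y+h,x:x+w],None,fx=s,fy=s,interpolation=cv2.INTER_CUBIC))
E
python3 - <<'E'
from h import *
t=snap('top');s=snap('side')
a=cv2.resize(t['bgr'][135:240,250:325],None,fx=5,fy=5,interpolation=cv2.INTER_CUBIC)
b=cv2.resize(s['bgr'][155:215,290:395],None,fx=4,fy=4,interpolation=cv2.INTER_CUBIC)
c=np.zeros((525,800,3),np.uint8);c[:,:375]=a;c[:240,378:798]=b;cv2.imwrite('pics/c1.png',c)
g=mask(t,(50,120,80),(75,255,255));cn=max(cv2.findContours(g,0,2)[0],key=cv2.contourArea)
P=np.array([onz(t,p[0],.004)[:2] for p in cn]).astype(np.float32)*1000
print('mat top',cv2.minAreaRect(P))
g=mask(s,(50,120,80),(75,255,255));cn=max(cv2.findContours(g,0,2)[0],key=cv2.contourArea)
P=np.array([onz(s,p[0],.004)[:2] for p in cn]).astype(np.float32)*1000
print('mat side',cv2.minAreaRect(P))
E
```

```text
mat top ((496.9285583496094, -20.750457763671875), (151.09413146972656, 121.83150482177734), 4.849047660827637)
mat side ((496.438232421875, -23.005699157714844), (148.18167114257812, 119.51478576660156), 4.731058120727539)
```

View pics/c1.png

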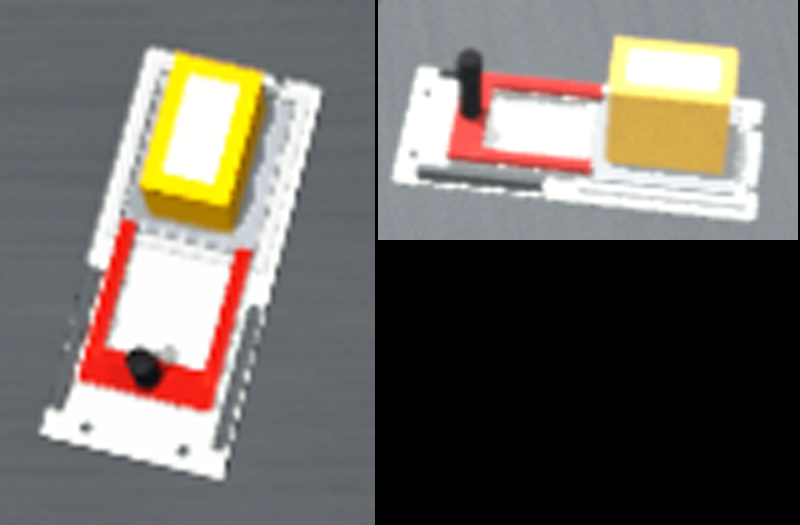

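The crop shows the yellow lid with a white label, and the red fork drawn back with its black post at crop (145,368), i.e. top (279,208). The box's x runs up and to the right in the top view.

Run:
```python
from h import *
t=snap('top');s=snap('side')
for n,d,(x,y,w,h) in(('top',t,(250,135,75,60)),('side',s,(340,155,50,50))):
    hsv=cv2.cvtColor(d['bgr'],cv2.COLOR_BGR2HSV)[y:y+h,x:x+w]
    ye=cv2.inRange(hsv,np.array((18,120,60)),np.array((35,255,255)))
    v=hsv[...,2][ye>0];print(n,np.percentile(v,[5,25,50,75,95]), ye.sum()/255)
    thr=(np.percentile(v,5)+np.percentile(v,95))/2
    br=((ye>0)&(hsv[...,2]>thr)).astype(np.uint8)*255
    cs=cv2.findContours(br,cv2.RETR_EXTERNAL,2)[0];c=max(cs,key=cv2.contourArea)
    for z in (.082,):
        P=np.array([onz(d,p[0]+[x,y],z)[:2] for p in c]).astype(np.float32)*1000
        print(n,'lidtop',cv2.minAreaRect(P))
    # label: hole inside
    full=np.zeros_like(br);cv2.drawContours(full,[c],-1,255,-1)
    lab=((hsv[...,1]<90)&(full>0)).astype(np.uint8)
    m=cv2.moments(lab,True);uv=(m['m10']/m['m00']+x,m['m01']/m['m00']+y)
    d['lab']=uv;print('label',uv,m['m00'],onz(d,uv,.082))
    # post
    (x,y,w,h)=(260,190,45,30) if n=='top' else (300,160,25,35)
    g=d['bgr'][y:y+h,x:x+w].max(2)
    print(n);print(g[::1,::1][8:28,5:35] if n=='top' else g)
print('tri',tri((t,s),(t['lab'],s['lab'])))
```

```text
top [142. 172. 255. 255. 255.] 440.0
top lidtop ((597.1682739257812, 260.76007080078125), (52.694915771484375, 83.61096954345703), 75.77986907958984)
label (289.83796296296293, 160.32407407407408) 216.0 [0.59758026 0.26078053 0.082     ]
top
[[117 114 121 231 244 244 240 179 216 254 254 253 253 253 254 254 253 253
  253 254 254 253 253 253 254 254 254 253 246 244]
 [115 112 132 245 244 243 237 195 217 254 254 253 253 254 254 254 253 253
  254 254 253 253 254 254 254 254 254 252 246 244]
 [115 107 132 245 245 243 224 182 238 254 254 253 253 254 254 254 253 253
  254 254 253 253 254 254 254 253 253 247 245 244]
 [112  90 163 245 245 243 223 217 254 254 254 253 253 254 254 254 253 254
  254 254 253 254 254 254 254 253 253 247 245 244]
 [111  98 217 245 245 241 180 238 254 254 253 254 254 254 254 254 253 254
  254 254 253 254 254 254 254 254 253 246 245 245]
 [111 146 246 248 249 244 201 251 254 254 253 253 251 251 253 254 253 253
  251 251 253 254 254 254 254 254 253 246 245 244]
 [111 201 247 252 254 248 225 231 252 252 250 242 159 171 229 250 250 248
  191 209 251 254 254 254 254 254 
[... 1212 characters left out ...]
243
  243 246 246 246 246 246 246 246 246 238 203 249]
 [254 254 254 254 254 254 254 254 254 254 254 254 251 250 244 243 233 241
  233 242 240 246 243 246 246 246 244 228 198 208]
 [254 254 254 254 254 254 254 254 254 254 254 254 254 254 254 254 254 253
  244 241 218 245 238 243 240 240 241 231 212 152]
 [254 254 254 254 254 254 254 254 254 254 254 254 254 254 254 254 254 254
  254 254 251 251 251 242 231 234 242 238 243 143]]
side [209.1 212.  214.  216.  241.7] 523.0
side lidtop ((590.0068969726562, 233.6925811767578), (4.813738822937012, 77.22000122070312), 76.38340759277344)Traceback (most recent call last):
  File "<stdin>", line 16, in <module>
ZeroDivisionError: float division by zero
```

Run:
```python
from h import *
t=snap('top');s=snap('side')
b=cv2.resize(s['bgr'][160:210,298:390],None,fx=8,fy=8,interpolation=cv2.INTER_CUBIC);cv2.imwrite('pics/c2.png',b)
# side black post
x,y,w,h=300,160,25,35
g=(s['bgr'][y:y+h,x:x+w].max(2)<70).astype(np.uint8)
n,l,st,ce=cv2.connectedComponentsWithStats(g)
for i in range(1,n):print(st[i]+[x,y,0,0,0],ce[i]+[x,y])
p=onz(t,(278.0,207.3),.076);print('post top',p)
hsv=cv2.cvtColor(s['bgr'],cv2.COLOR_BGR2HSV)[155:205,340:390]
lab=((hsv[...,1]<60)&(hsv[...,2]>235)).astype(np.uint8);lab[:, :9]=0
n,l,st,ce=cv2.connectedComponentsWithStats(lab)
for i in range(1,n):
  if st[i][4]>50:
    uv=ce[i]+[340,155];print(st[i],uv,onz(s,uv,.082),tri((t,s),((289.84,160.32),uv)))
ang=np.radians(-14.2);ex=np.array([np.cos(ang),np.sin(ang)])
d=np.array([.5975,.2608])-p[:2];print('along',d@ex,'lat',d@[-ex[1],ex[0]])
for q in ([.5975,.2608,.082],[p[0],p[1],.076],[p[0],p[1],.02]):print(proj(s,q),proj(t,q))
```

```text
[310 169   6  15  66] [312.48484848 175.45454545]
post top [0.46051597 0.29259255 0.076     ]
[ 12  12  24  11 217] [363.44700461 172.13364055] [0.59679652 0.25970251 0.082     ] [0.597446   0.26079562 0.08104191]
[  9  25  37  25 238] [371.72689076 196.24789916] [0.60393675 0.17076472 0.082     ] [ 0.63013281  0.26733138 -0.02650225]
along 0.1405974810163958 lat 0.0027820594034995132
[[363.63960572 171.82898264]] [[289.83078216 160.35071412]]
[[311.99324606 168.65093872]] [[278.  207.3]]
[[312.13263578 182.86913988]] [[279.56762872 210.73724487]]
```

View pics/c2.png

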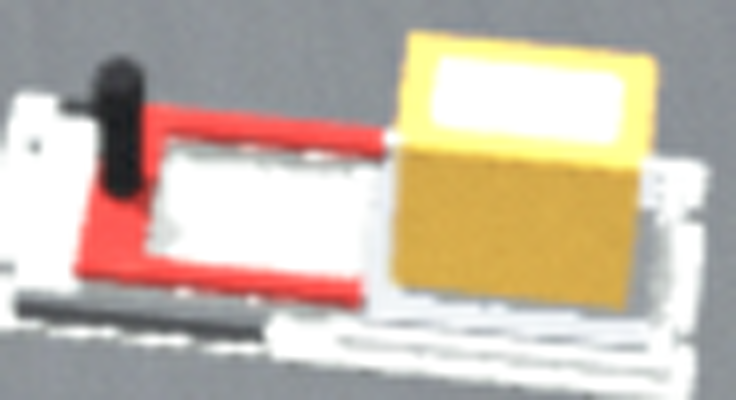

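```bash
cat >> h.py <<'E'
def plan(tgt,yaw_y=None):
    s=manip.sense();R=Rn.from_quat(s['tool_rot']);M=R.as_matrix()
    print('t',round(s['t'],2),'tcp',(np.array(s['tcp_pos'])*1000).round(1),'F',np.round(s['force'],1),'gap',round(s['finger_gap'],3))
    print('offset mm',(M.T@(np.array(tgt)-s['tcp_pos'])*1000).round(1))
    if yaw_y is not None:
        a=np.radians(yaw_y);y=np.array([np.cos(a),np.sin(a),0]);z=np.array([0,0,-1]);x=np.cross(y,z)
        D=np.stack([x,y,z],1);print('angular deg',np.degrees(Rn.from_matrix(M.T@D).as_rotvec()).round(2))
E
python3 - <<'E'
from h import *
plan([.460,.292,.20],75.8)
E
```

```text
t 0.4 tcp [260.3 568.1 231.1] F [-0.2  1.3 -0.2] gap 0.998
offset mm [-296.6 -167.7   31.2]
angular deg [-2.000e-02 -1.000e-02 -1.043e+01]
```

```bash
python3 -m crank '[{"grip":0.3,"offset":[-37,-21,4],"angular":[0,0,-1.3]},{"grip":0.3,"offset":[-74,-42,8],"angular":[0,0,-2.6]},{"grip":0.3,"offset":[-111,-63,12],"angular":[0,0,-3.9]},{"grip":0.3,"offset":[-148,-84,16],"angular":[0,0,-5.2]},{"grip":0.3,"offset":[-185,-105,20],"angular":[0,0,-6.5]},{"grip":0.3,"offset":[-222,-126,24],"angular":[0,0,-7.8]},{"grip":0.3,"offset":[-260,-147,28],"angular":[0,0,-9.1]},{"grip":0.3,"offset":[-296.6,-167.7,31],"angular":[0,0,-10.4]},{"grip":0.3,"offset":[-296.6,-167.7,31],"angular":[0,0,-10.4]},{"grip":0.3,"offset":[-296.6,-167.7,31],"angular":[0,0,-10.4]}]' 20
python3 - <<'E'
from h import *
plan([.460,.292,.20],75.8)
d=snap('wrist','w1.png');print(d['R'],d['t'])
print(proj(d,[[.4605,.2925,.076],[.5975,.2608,.082]]))
E
```

```text
t: 1.4
tcp_pos: [0.4607, 0.2913, 0.2003]
tool_rot: [0.125, 0.992, 0.0, -0.0]
force: [0.3, -0.1, -1.6]
finger_gap: 0.7
t 1.4 tcp [460.7 291.3 200.3] F [ 0.3 -0.1 -1.6] gap 0.7
offset mm [0.8 0.5 0.3]
angular deg [ 0.01 -0.03 -0.19]
[[ 0.2492523   0.96843788  0.00116567]
 [ 0.93442363 -0.24081371  0.26241424]
 [ 0.2544126  -0.06431812 -0.96495462]] [-0.39801238 -0.38664067  0.24922079]
[[322.45371963 194.07441226]
 [326.0491755  338.38110638]]
```

View pics/w1.png

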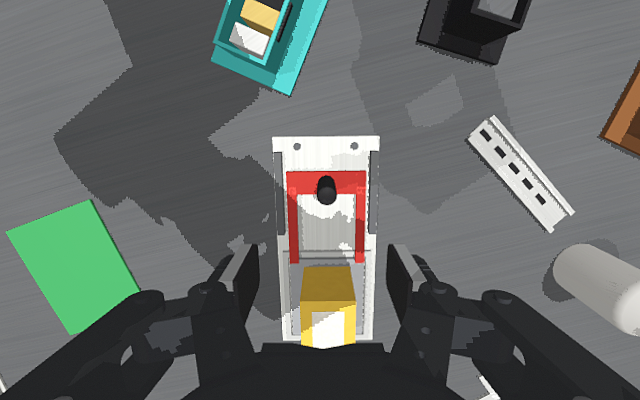

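The wrist view shows the post at (326,190), the red fork crossbar at rows 171-195, the plate edges at columns 273 and 379, and the yellow lid at (328,300). I'll measure these.

Run:
```python
from h import *
d=snap('wrist')
print('cam',-d['R'].T@d['t'])
r=mask(d,(0,150,80),(8,255,255))|mask(d,(172,150,80),(180,255,255))
r[:, :280]=0;r[:,370:]=0
ys,xs=np.nonzero(r);
L=[];Rr=[]
for v in range(205,256,3):
    u=np.nonzero(r[v])[0]
    L.append(onz(d,(u.min()-.5,v),.02)[:2]);Rr.append(onz(d,(u.max()+.5,v),.02)[:2])
for q in(L,Rr):
    q=np.array(q,np.float32);vx,vy,x,y=cv2.fitLine(q,cv2.DIST_HUBER,0,.01,.01).ravel();print('fork edge ang',np.degrees(np.arctan2(vy,vx)),q[0],q[-1])
y=mask(d,(18,120,60),(35,255,255));y[:250]=0
c=max(cv2.findContours(y,0,2)[0],key=cv2.contourArea)
print('black',)
g=d['bgr'].max(2)[168:215,308:345];
for v in range(0,47,2):
    u=np.nonzero(g[v]<75)[0]; print(v+168,(u.min()+308,u.max()+308) if len(u) else None, end=' ')
crop(d,270,130,110,220,2.7,'c3.png')
```

```text
cam [0.39635339 0.30905386 0.34246704]
fork edge ang -13.44706 [0.47517025 0.2508079 ] [0.5278339  0.23792654]
fork edge ang -13.884541 [0.49505106 0.32854497] [0.5477982  0.31588143]
black
168 None 170 None 172 None 174 None 176 None 178 (np.int64(321), np.int64(330)) 180 (np.int64(319), np.int64(332)) 182 (np.int64(318), np.int64(332)) 184 (np.int64(317), np.int64(333)) 186 (np.int64(317), np.int64(333)) 188 (np.int64(317), np.int64(334)) 190 (np.int64(317), np.int64(334)) 192 (np.int64(316), np.int64(334)) 194 (np.int64(316), np.int64(335)) 196 (np.int64(316), np.int64(335)) 198 (np.int64(317), np.int64(334)) 200 (np.int64(317), np.int64(334)) 202 (np.int64(319), np.int64(332)) 204 (np.int64(321), np.int64(331)) 206 None 208 None 210 None 212 None 214 None
```

View pics/c3.png

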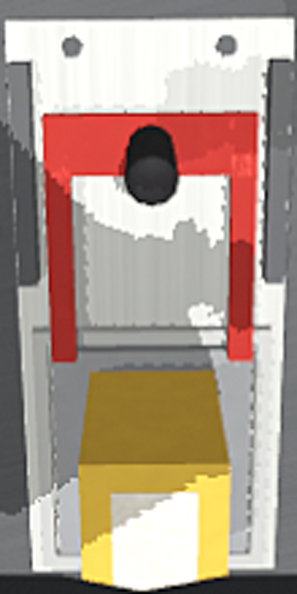

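Run:
```python
from h import *
d=snap('wrist')
p=onz(d,(325.5,196.5),.076);print('post',p)
a=np.radians(-13.9);ex=np.array([np.cos(a),np.sin(a)]);ey=np.array([-ex[1],ex[0]])
for n,q in(('lid',[.5975,.2608]),('postW',p[:2]),('postT',[.4605,.2926]),('forkL',[.5278,.2379]),('forkR',[.5478,.3159])):
    print(n,np.array(q)@ex,np.array(q)@ey)
# lid top near edge and side edges
y=mask(d,(18,120,60),(35,255,255));y[:250]=0
hs=cv2.cvtColor(d['bgr'],cv2.COLOR_BGR2HSV)
for v in(305,312,320,328):
    u=np.nonzero(y[v,290:370])[0]+290;print(v,u.min(),u.max(),onz(d,(u.min()-.5,v),.082)[:2]@ey,onz(d,(u.max()+.5,v),.082)[:2]@ey)
for u in(310,328,345):print('V',u,hs[290:312,u,2])
for v in (301,302,303):print(onz(d,(328,v),.082)[:2]@ex)
plan([p[0],p[1],.0413],76.1)
```

```text
post [0.4620866  0.29583008 0.076     ]
lid 0.5173516242648986 0.39669911377575723
postW 0.3774883980058207 0.3981732902439923
postT 0.3767242145379095 0.3946566560705586
forkL 0.45519390767162815 0.3577258117869514
forkR 0.4558704499899653 0.4382462581995955
305 298 353 0.37190549244912313 0.42365251845836516
312 299 353 0.3726250012547858 0.423816941569285
320 299 353 0.372385937223964 0.42400950690650013
328 299 353 0.37214130530195433 0.4242072093437627
V 310 [149 149 149 148 148 148 148 148 147 148 147 143 171 200 200 199 199 199
 199 199 198 197]
V 328 [146 147 149 149 149 150 150 148 145 145 144 141 171 196 197 195 195 195
 195 197 197 196]
V 345 [148 148 147 147 146 146 145 145 146 147 146 140 185 199 196 186 255 255
 255 255 255 255]
0.475119075169594
0.47616960535945546
0.47722237342258156
t 1.55 tcp [459.3 293.  200.4] F [-0.3 -0.5  0.7] gap 0.701
offset mm [ -2.    3.4 159.1]
angular deg [ 0.01 -0.02 -0.25]
```

```bash
python3 -m crank '[{"grip":0.3,"offset":[-1.5,2.6,40],"angular":[0,0,-0.2]},{"grip":0.3,"offset":[-1.5,2.6,80],"angular":[0,0,-0.2]},{"grip":0.3,"offset":[-1.5,2.6,120],"angular":[0,0,-0.2]},{"grip":0.3,"offset":[-1.5,2.6,145],"angular":[0,0,-0.2]},{"grip":0.3,"offset":[-1.5,2.6,158],"angular":[0,0,-0.2]},{"grip":0.3,"offset":[-1.5,2.6,158],"angular":[0,0,-0.2]},{"grip":0.3,"offset":[-1.5,2.6,158],"angular":[0,0,-0.2]}]' 20
python3 - <<'E'
from h import *
d=snap('wrist','w2.png');plan([.4614,.2950,.0413],76.1)
E
```

```text
t: 2.25
tcp_pos: [0.4626, 0.2951, 0.0431]
tool_rot: [0.122, 0.993, 0.0, 0.001]
force: [1.1, -0.6, 0.1]
finger_gap: 0.698
t 2.3 tcp [463.  295.1  43.6] F [ 0.5  0.4 -0.1] gap 0.697
offset mm [ 1.6 -0.5  2.3]
angular deg [ 0.09  0.13 -0.08]
```

View pics/w2.png

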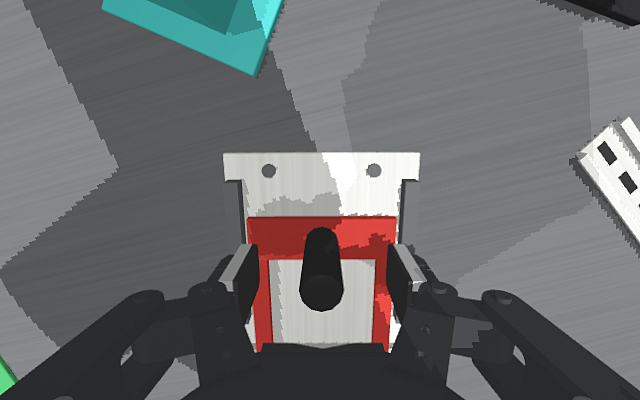

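The post stands midway between the pads (322 against 245 and 400). I'll close on it.

```bash
python3 -m crank '[{"grip":1,"offset":[0,0,0],"angular":[0,0,0]},{"grip":1,"offset":[0,0,0],"angular":[0,0,0]},{"grip":1,"offset":[0,0,0],"angular":[0,0,0]},{"grip":1,"offset":[0,0,0],"angular":[0,0,0]},{"grip":1,"offset":[0,0,0],"angular":[0,0,0]},{"grip":1,"offset":[0,0,0],"angular":[0,0,0]}]' 25
```

```text
t: 2.9
tcp_pos: [0.4628, 0.2946, 0.0433]
tool_rot: [0.122, 0.993, 0.001, 0.001]
force: [-1.1, 0.1, 7.0]
finger_gap: 0.201
```

```bash
python3 -m crank '[{"grip":1,"offset":[-5,0,0],"angular":[0,0,0]},{"grip":1,"offset":[-11,0,0],"angular":[0,0,0]},{"grip":1,"offset":[-17,0,0],"angular":[0,0,0]},{"grip":1,"offset":[-23,0,0],"angular":[0,0,0]},{"grip":1,"offset":[-29,0,0],"angular":[0,0,0]},{"grip":1,"offset":[-35,0,0],"angular":[0,0,0]},{"grip":1,"offset":[-40,0,0],"angular":[0,0,0]},{"grip":1,"offset":[-45,0,0],"angular":[0,0,0]},{"grip":1,"offset":[-50,0,0],"angular":[0,0,0]}]'
```

```text
t: 3.8
tcp_pos: [0.5107, 0.2828, 0.0433]
tool_rot: [0.122, 0.992, 0.001, 0.0]
force: [-1.1, 2.0, 6.4]
finger_gap: 0.198
```

```bash
python3 -m crank '[{"grip":1,"offset":[-2,0,0],"angular":[0,0,0]},{"grip":1,"offset":[-4,0,0],"angular":[0,0,0]},{"grip":1,"offset":[-6,0,0],"angular":[0,0,0]},{"grip":1,"offset":[-7,0,0],"angular":[0,0,0]},{"grip":1,"offset":[-7,0,0],"angular":[0,0,0]}]'
```

```text
t: 4.3
tcp_pos: [0.5178, 0.2811, 0.0433]
tool_rot: [0.122, 0.992, 0.001, 0.0]
force: [-1.3, 1.1, 6.3]
finger_gap: 0.2
```

```bash
python3 -m crank '[{"grip":1,"offset":[-1,0,0],"angular":[0,0,0]},{"grip":1,"offset":[-2,0,0],"angular":[0,0,0]},{"grip":1,"offset":[-3,0,0],"angular":[0,0,0]},{"grip":1,"offset":[-3,0,0],"angular":[0,0,0]}]'
```

```text
t: 4.7
tcp_pos: [0.52, 0.2806, 0.0433]
tool_rot: [0.122, 0.992, 0.001, -0.0]
force: [-2.7, 3.1, 6.5]
finger_gap: 0.202
```

```bash
python3 -m crank '[{"grip":1,"offset":[-1,0,0],"angular":[0,0,0]},{"grip":1,"offset":[-2,0,0],"angular":[0,0,0]},{"grip":1,"offset":[-3,0,0],"angular":[0,0,0]},{"grip":1,"offset":[-3,0,0],"angular":[0,0,0]}]'
```

```text
t: 5.1
tcp_pos: [0.5199, 0.2805, 0.0432]
tool_rot: [0.123, 0.992, 0.001, -0.003]
force: [-8.1, 7.0, 9.3]
finger_gap: 0.199
```

Forward progress has stopped while the force rises to 10 N, and the post is 80 mm behind the lid centre: that is the stop. I'll relax the push, open and rise.

```bash
python3 -m crank '[{"grip":1,"offset":[2.5,0,0],"angular":[0,0,0]},{"grip":0.3,"offset":[2.5,0,0],"angular":[0,0,0]},{"grip":0.3,"offset":[2.5,0,0],"angular":[0,0,0]},{"grip":0.3,"offset":[2.5,0,0],"angular":[0,0,0]},{"grip":0,"offset":[2.5,0,-30],"angular":[0,0,0]},{"grip":0,"offset":[2.5,0,-75],"angular":[0,0,0]},{"grip":0,"offset":[2.5,0,-120],"angular":[0,0,0]},{"grip":0,"offset":[2.5,0,-160],"angular":[0,0,0]},{"grip":0,"offset":[2.5,0,-160],"angular":[0,0,0]}]'
python3 - <<'E'
from h import *
d=snap('wrist','w3.png');t=snap('top','t3.png');s=snap('side','s3.png')
crop(t,240,130,100,110,5,'c4.png')
a=np.radians(-13.9);ex=np.array([np.cos(a),np.sin(a)]);ey=np.array([-ex[1],ex[0]])
y=mask(t,(18,120,200),(35,255,255))[135:195,250:325]
c=max(cv2.findContours(y,0,2)[0],key=cv2.contourArea)
P=np.array([onz(t,p[0]+[250,135],.082)[:2] for p in c]).astype(np.float32)
r=cv2.minAreaRect(P);print(r,np.array(r[0])@ex,np.array(r[0])@ey)
plan([.5975,.2608,.2],76.1)
E
```

```text
t: 6.0
tcp_pos: [0.525, 0.2806, 0.2084]
tool_rot: [0.122, 0.992, 0.003, 0.006]
force: [0.3, -1.1, 0.1]
finger_gap: 1.001
((0.6289274096488953, 0.25493624806404114), (0.004232689738273621, 0.004185240715742111), 46.87901306152344) 0.5492673664335384 0.3985568182277211
t 6.15 tcp [520.4 279.1 201.7] F [-1.  -0.4 -0.8] gap 1.005
offset mm [-79.3   0.9   1.6]
angular deg [-0.05 -0.06 -0.15]
```

View pics/w3.png

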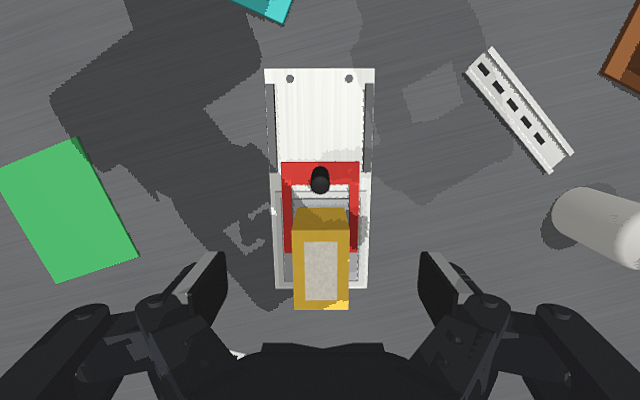

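View pics/c4.png

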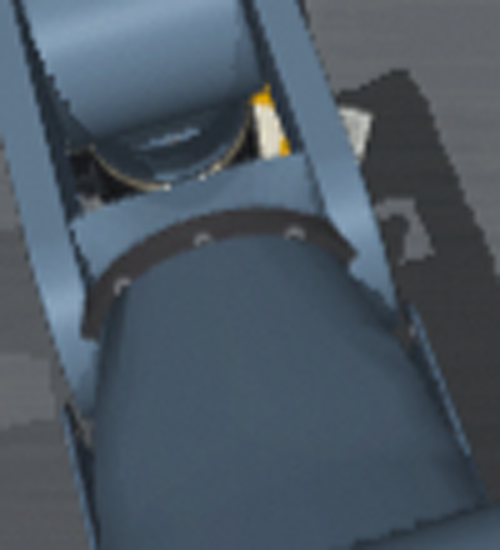

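View pics/s3.png

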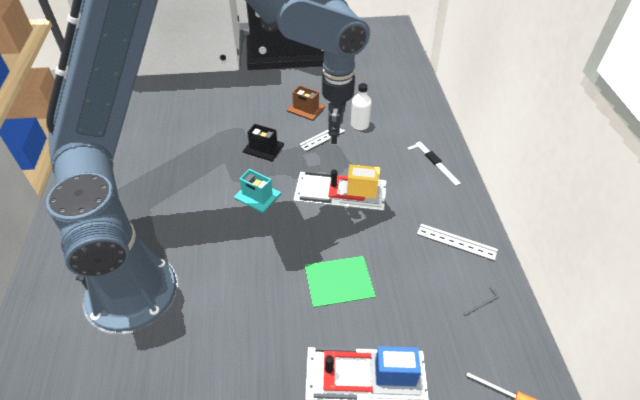

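The fork is forward with its tongues on both sides of the lid (wrist, rows 165-250). The arm was still settling and blocks the top view of the lid, so I'll measure from the wrist view.

Run:
```python
from h import *
d=snap('wrist')
a=np.radians(-13.9);ex=np.array([np.cos(a),np.sin(a)]);ey=np.array([-ex[1],ex[0]])
y=mask(d,(18,100,60),(35,255,255))[195:330,270:370]
c=max(cv2.findContours(y,0,2)[0],key=cv2.contourArea);m=np.zeros_like(y);cv2.drawContours(m,[c],-1,255,-1)
L=[];R=[];W=[]
for v in range(236,304,4):
    u=np.nonzero(m[v-195])[0]+270;l=onz(d,(u.min()-.5,v),.082);r=onz(d,(u.max()+.5,v),.082);L.append(l[:2]);R.append(r[:2])
for q in(L,R):
    q=np.array(q,np.float32);f=cv2.fitLine(q,cv2.DIST_HUBER,0,.01,.01).ravel();print(np.degrees(np.arctan2(f[1],f[0])),(q@ey).mean())
g=cv2.cvtColor(d['bgr'],cv2.COLOR_BGR2HSV)[...,2]
print('near',g[220:242,320]);print('far',g[300:318,320])
for v in(230,231,309.5):print(v,onz(d,(320,v),.082)[:2]@ex)
k=(d['bgr'].max(2)[155:205,300:340]<75)
vs=[(v+155,np.nonzero(k[v])[0].min()+300,np.nonzero(k[v])[0].max()+300) for v in range(50) if k[v].any()];print(vs[0],vs[-1],vs[len(vs)*3//4])
p=onz(d,(320,vs[-1][0]-8),.076)[:2];print('post',p@ex,p@ey)
s=manip.sense();print(s['tcp_pos'],s['tool_rot'])
```

```text
-15.036733 0.3725077076493739
-13.833234 0.42407094044119104
near [133 134 134 135 134 134 135 134 133 134 134 136 135 135 135 135 134 132
 137 170 190 185]
far [185 186 188 190 187 185 188 189 190 190 184 182 183 182 182 182 183 182]
230 0.4683415005097029
231 0.46925979166688353
309.5 0.5471235821949377
(174, np.int64(321), np.int64(327)) (202, np.int64(324), np.int64(324)) (195, np.int64(315), np.int64(332))
post 0.43779795158940044 0.39485643081099486
[0.51988565 0.27904319 0.20082767] [ 1.22223436e-01  9.92501321e-01 -6.96713124e-04 -1.44010331e-03]
```

Run:
```python
from h import *
plan([.5976,.2617,.035],76.0)
```

```text
t 6.2 tcp [519.9 279.  200.8] F [ 0.1 -0.   0.5] gap 1.002
offset mm [-80.    2.3 165.6]
angular deg [-0.1  -0.15 -0.04]
```

```bash
python3 -m crank '[{"grip":0,"offset":[-27,1,0],"angular":[0,0,0]},{"grip":0,"offset":[-54,2,5],"angular":[0,0,0]},{"grip":0,"offset":[-80,2.3,20],"angular":[0,0,0]},{"grip":0,"offset":[-80,2.3,55],"angular":[0,0,0]},{"grip":0,"offset":[-80,2.3,75],"angular":[0,0,0]},{"grip":0,"offset":[-80,2.3,80],"angular":[0,0,0]},{"grip":0,"offset":[-80,2.3,80],"angular":[0,0,0]},{"grip":0,"offset":[-80,2.3,80],"angular":[0,0,0]}]'
python3 - <<'E'
from h import *
d=snap('wrist','w4.png')
plan([.5976,.2617,.035],76.0)
E
```

```text
t: 7.0
tcp_pos: [0.5994, 0.2626, 0.1225]
tool_rot: [0.122, 0.993, 0.0, 0.0]
force: [0.2, 0.5, 0.5]
finger_gap: 1.004
t 7.05 tcp [599.8 262.8 123.2] F [ 0.3  0.4 -0.1] gap 0.999
offset mm [ 2.  -1.6 88.2]
angular deg [ 0.05  0.1  -0.01]
```

View pics/w4.png

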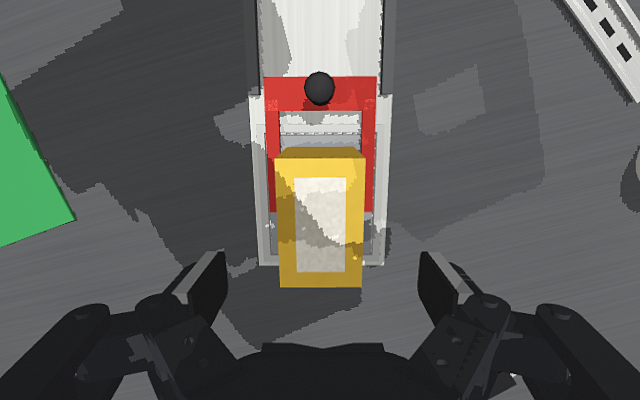

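The lid (columns 278-363) is centred between the pads (226 and 419) and square to them. I'll descend.

```bash
python3 -m crank '[{"grip":0,"offset":[1.5,-0.8,30],"angular":[0,0,0]},{"grip":0,"offset":[1.5,-0.8,60],"angular":[0,0,0]},{"grip":0,"offset":[1.5,-0.8,80],"angular":[0,0,0]},{"grip":0,"offset":[1.5,-0.8,87],"angular":[0,0,0]},{"grip":0,"offset":[1.5,-0.8,87],"angular":[0,0,0]},{"grip":0,"offset":[1.5,-0.8,87],"angular":[0,0,0]}]'
python3 - <<'E'
from h import *
d=snap('wrist','w5.png')
plan([.5976,.2617,.035],76.0)
E
```

```text
t: 7.65
tcp_pos: [0.5987, 0.2624, 0.0369]
tool_rot: [0.122, 0.993, 0.001, 0.001]
force: [0.9, 0.4, -0.3]
finger_gap: 1.0
t 7.7 tcp [598.8 262.4  37.1] F [ 0.5 -0.3 -0.1] gap 1.003
offset mm [ 1.  -1.   2.1]
angular deg [ 0.09  0.17 -0.02]
```

View pics/w5.png

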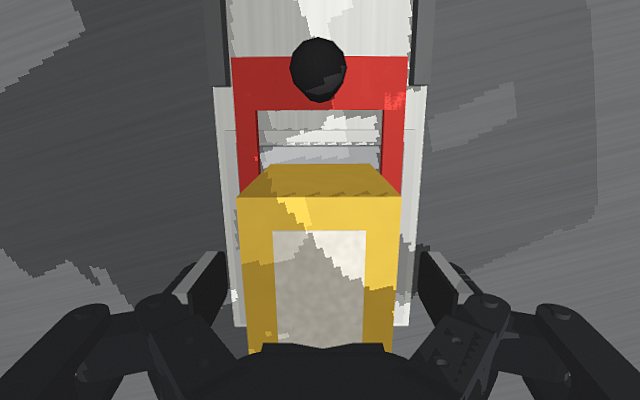

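```bash
python3 -m crank '[{"grip":0,"offset":[0.5,-1,1.5],"angular":[0,0,0]},{"grip":1,"offset":[0.5,-1,1.5],"angular":[0,0,0]},{"grip":1,"offset":[0.5,-1,1.5],"angular":[0,0,0]},{"grip":1,"offset":[0.5,-1,1.5],"angular":[0,0,0]},{"grip":1,"offset":[0.5,-1,1.5],"angular":[0,0,0]},{"grip":1,"offset":[0.5,-1,1.5],"angular":[0,0,0]},{"grip":1,"offset":[0.5,-1,1.5],"angular":[0,0,0]}]' 50
python3 - <<'E'
from h import *
d=snap('wrist','w6.png')
plan([.5976,.2617,.035],76.0)
E
```

```text
t: 8.4
tcp_pos: [0.5971, 0.2615, 0.0343]
tool_rot: [0.122, 0.993, 0.0, 0.0]
force: [-1.0, 0.7, 3.0]
finger_gap: 0.6
t 8.45 tcp [597.  261.5  34.3] F [-0.6  0.5  4.1] gap 0.602
offset mm [-0.5  0.4 -0.7]
angular deg [ 0.04  0.04 -0.03]
```

View pics/w6.png

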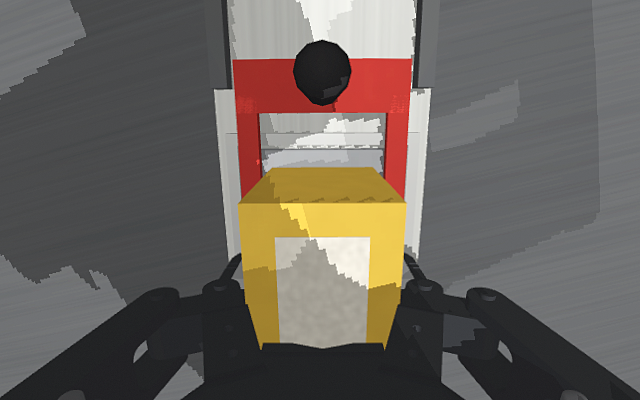

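```bash
python3 -m crank '[{"grip":1,"offset":[0,0,-2],"angular":[0,0,0]},{"grip":1,"offset":[0,0,-5],"angular":[0,0,0]},{"grip":1,"offset":[0,0,-8],"angular":[0,0,0]},{"grip":1,"offset":[0,0,-12],"angular":[0,0,0]}]'
```

```text
t: 8.85
tcp_pos: [0.5948, 0.2606, 0.044]
tool_rot: [0.122, 0.993, -0.001, -0.002]
force: [-0.8, -0.2, -10.2]
finger_gap: 0.605
```

Run:
```python
from h import *
d=snap('wrist','w7.png'); s=snap('side','s7.png');crop(s,280,140,130,80,5,'c7.png')
```

```text
(no output)
```

View pics/w7.png

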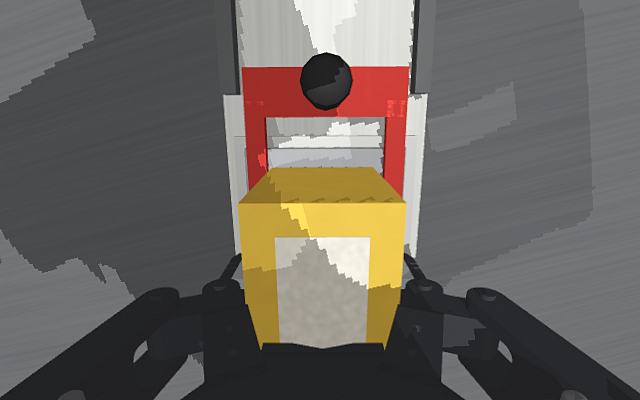

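View pics/c7.png

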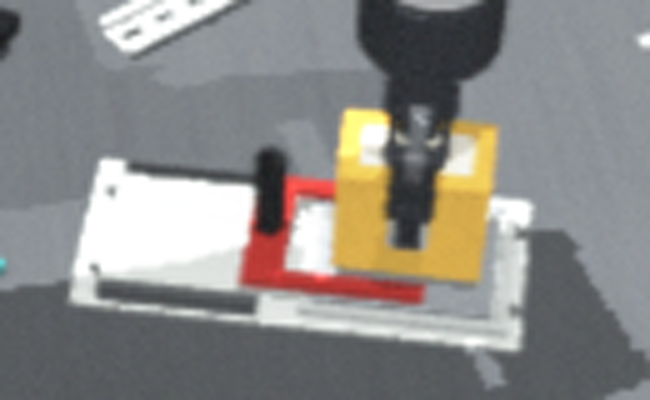

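The lid rises with the gripper (no slip, 10 N pull), and the fork and base stay. I'll continue straight up.

```bash
python3 -m crank '[{"grip":1,"offset":[0,0,-6],"angular":[0,0,0]},{"grip":1,"offset":[0,0,-12],"angular":[0,0,0]},{"grip":1,"offset":[0,0,-18],"angular":[0,0,0]},{"grip":1,"offset":[0,0,-24],"angular":[0,0,0]},{"grip":1,"offset":[0,0,-30],"angular":[0,0,0]},{"grip":1,"offset":[0,0,-36],"angular":[0,0,0]},{"grip":1,"offset":[0,0,-42],"angular":[0,0,0]}]'
```

```text
t: 9.65
tcp_pos: [0.5968, 0.2612, 0.0885]
tool_rot: [0.122, 0.993, 0.0, 0.0]
force: [-1.0, -0.9, -9.7]
finger_gap: 0.6
```

```bash
python3 -m crank '[{"grip":1,"offset":[0,0,-5],"angular":[0,0,0]},{"grip":1,"offset":[0,0,-10],"angular":[0,0,0]},{"grip":1,"offset":[0,0,-15],"angular":[0,0,0]},{"grip":1,"offset":[0,0,-20],"angular":[0,0,0]},{"grip":1,"offset":[0,0,-26],"angular":[0,0,0]},{"grip":1,"offset":[0,0,-34],"angular":[0,0,0]},{"grip":1,"offset":[0,0,-48],"angular":[0,0,0]},{"grip":1,"offset":[0,0,-60],"angular":[0,0,0]},{"grip":1,"offset":[0,0,-60],"angular":[0,0,0]}]'
python3 - <<'E'
from h import *
d=snap('wrist','w8.png'); s=snap('side','s8.png');crop(s,280,120,130,100,5,'c8.png')
plan([.4967,-.022,.15],94.8)
E
```

```text
t: 10.55
tcp_pos: [0.5985, 0.2617, 0.1507]
tool_rot: [0.122, 0.993, 0.001, 0.003]
force: [0.1, 0.2, -1.8]
finger_gap: 0.602
t 10.65 tcp [597.  261.2 148.5] F [-0.3 -0.8 -1. ] gap 0.603
offset mm [  28.7 -299.1   -1.7]
angular deg [  0.02   0.07 -18.82]
```

View pics/w8.png

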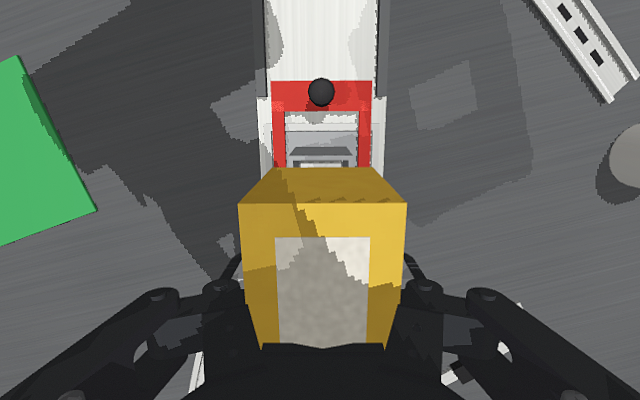

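View pics/c8.png

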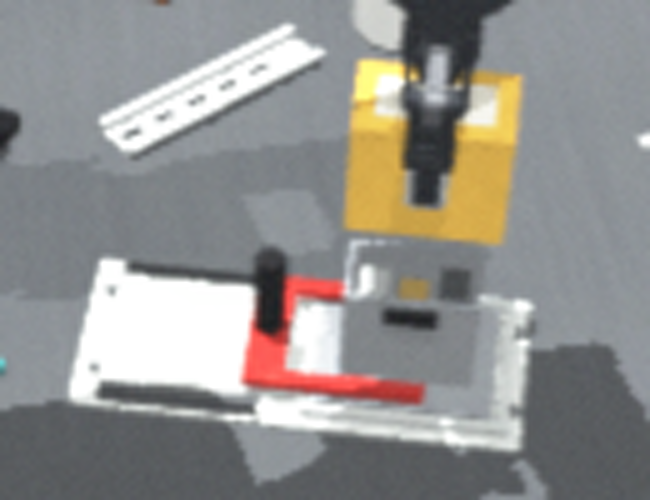

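The lid is free; the base is down in its nest with the fork over it (side crop). I'll carry the lid to the mat.

```bash
python3 -m crank '[{"grip":1,"offset":[2,-20,0],"angular":[0,0,-1.5]},{"grip":1,"offset":[5,-55,0],"angular":[0,0,-4]},{"grip":1,"offset":[9,-95,0],"angular":[0,0,-6.5]},{"grip":1,"offset":[13,-135,0],"angular":[0,0,-9]},{"grip":1,"offset":[17,-175,0],"angular":[0,0,-11.5]},{"grip":1,"offset":[21,-215,0],"angular":[0,0,-14]},{"grip":1,"offset":[25,-255,0],"angular":[0,0,-16.5]},{"grip":1,"offset":[28,-285,0],"angular":[0,0,-18.8]},{"grip":1,"offset":[28.7,-299,0],"angular":[0,0,-18.8]},{"grip":1,"offset":[28.7,-299,0],"angular":[0,0,-18.8]}]'
python3 -m crank '[{"grip":1,"offset":[0,0,0],"angular":[0,0,0]},{"grip":1,"offset":[0,0,0],"angular":[0,0,0]}]'
python3 - <<'E'
from h import *
d=snap('wrist','w9.png'); s=snap('side','s9.png')
plan([.4967,-.022,.0263],94.8)
E
```

```text
t: 11.65
tcp_pos: [0.4961, -0.0233, 0.1476]
tool_rot: [-0.04, 0.999, 0.0, -0.0]
force: [0.5, -0.3, -0.6]
finger_gap: 0.603
t: 11.85
tcp_pos: [0.4968, -0.0208, 0.1477]
tool_rot: [-0.042, 0.999, 0.0, 0.0]
force: [-0.0, 0.8, -1.0]
finger_gap: 0.597
t 11.95 tcp [496.7 -20.8 147.7] F [ 0.8  0.8 -0.5] gap 0.599
offset mm [  0.2  -1.3 121.4]
angular deg [0.01 0.01 0.07]
```

View pics/s9.png

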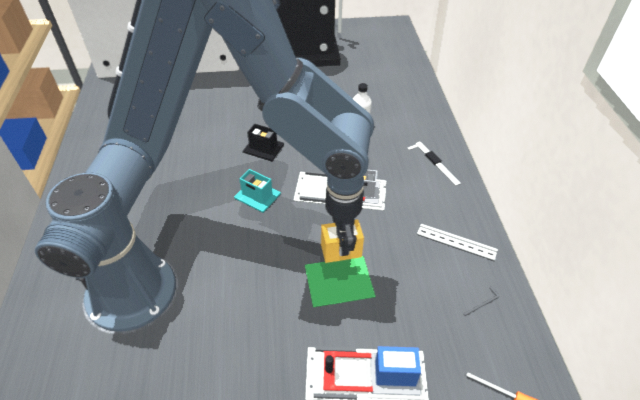

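The lid hangs above the mat (side view (343,240), mat (340,280)). I'll lower it, slowly near contact.

```bash
python3 -m crank '[{"grip":1,"offset":[0,-1,25],"angular":[0,0,0]},{"grip":1,"offset":[0,-1,55],"angular":[0,0,0]},{"grip":1,"offset":[0,-1,80],"angular":[0,0,0]},{"grip":1,"offset":[0,-1,100],"angular":[0,0,0]},{"grip":1,"offset":[0,-1,112],"angular":[0,0,0]},{"grip":1,"offset":[0,-1,117],"angular":[0,0,0]},{"grip":1,"offset":[0,-1,119],"angular":[0,0,0]},{"grip":1,"offset":[0,-1,119],"angular":[0,0,0]}]'
python3 -m crank '[{"grip":1,"offset":[0,0,0.7],"angular":[0,0,0]},{"grip":1,"offset":[0,0,1.4],"angular":[0,0,0]},{"grip":1,"offset":[0,0,1.4],"angular":[0,0,0]}]'
```

```text
t: 12.75
tcp_pos: [0.497, -0.0229, 0.0292]
tool_rot: [-0.042, 0.999, -0.0, 0.0]
force: [-0.6, 0.5, -0.6]
finger_gap: 0.598
t: 13.05
tcp_pos: [0.4968, -0.0231, 0.0279]
tool_rot: [-0.042, 0.999, -0.0, 0.0]
force: [1.2, -0.3, 0.1]
finger_gap: 0.601
```

```bash
python3 -m crank '[{"grip":1,"offset":[0,0,0.5],"angular":[0,0,0]},{"grip":1,"offset":[0,0,1],"angular":[0,0,0]},{"grip":1,"offset":[0,0,1.5],"angular":[0,0,0]},{"grip":1,"offset":[0,0,1.5],"angular":[0,0,0]}]'
```

```text
t: 13.45
tcp_pos: [0.4965, -0.023, 0.0263]
tool_rot: [-0.042, 0.999, -0.0, 0.0]
force: [-1.5, 0.3, 2.8]
finger_gap: 0.602
```

```bash
python3 -m crank '[{"grip":1,"offset":[0,0,0.5],"angular":[0,0,0]},{"grip":1,"offset":[0,0,1],"angular":[0,0,0]},{"grip":1,"offset":[0,0,1],"angular":[0,0,0]}]'
```

```text
t: 13.75
tcp_pos: [0.4965, -0.023, 0.0262]
tool_rot: [-0.042, 0.999, -0.0, 0.0]
force: [-2.4, -0.9, 13.7]
finger_gap: 0.604
```

The lid is in contact at exactly the expected height (26.2 mm, 14 N). I'll relax a little, release and rise straight up.

```bash
python3 -m crank '[{"grip":1,"offset":[0,0,-0.8],"angular":[0,0,0]},{"grip":0,"offset":[0,0,-0.8],"angular":[0,0,0]},{"grip":0,"offset":[0,0,-0.8],"angular":[0,0,0]},{"grip":0,"offset":[0,0,-0.8],"angular":[0,0,0]},{"grip":0,"offset":[0,0,-0.8],"angular":[0,0,0]},{"grip":0,"offset":[0,0,-15],"angular":[0,0,0]},{"grip":0,"offset":[0,0,-45],"angular":[0,0,0]},{"grip":0,"offset":[0,0,-90],"angular":[0,0,0]},{"grip":0,"offset":[0,0,-135],"angular":[0,0,0]},{"grip":0,"offset":[0,0,-170],"angular":[0,0,0]}]'
python3 -m crank '[{"grip":0,"offset":[40,0,-20],"angular":[0,0,0]},{"grip":0,"offset":[75,0,-50],"angular":[0,0,0]},{"grip":0,"offset":[75,0,-90],"angular":[0,0,0]},{"grip":0,"offset":[75,0,-90],"angular":[0,0,0]},{"grip":0,"offset":[75,0,-90],"angular":[0,0,0]}]'
python3 - <<'E'
from h import *
d=snap('wrist','w10.png'); s=snap('side','s10.png');t=snap('top','t10.png')
crop(s,280,140,130,170,3.5,'c10.png')
plan([.5,0,.2])
E
```

```text
t: 14.75
tcp_pos: [0.4968, -0.023, 0.1972]
tool_rot: [-0.042, 0.999, -0.0, 0.001]
force: [1.1, -0.2, -1.1]
finger_gap: 0.999
t: 15.25
tcp_pos: [0.4222, -0.0294, 0.2858]
tool_rot: [-0.042, 0.999, -0.001, 0.001]
force: [0.2, -0.5, -0.9]
finger_gap: 1.002
t 15.4 tcp [421.2 -28.9 283.7] F [-0.7 -0.6  1.3] gap 0.996
offset mm [-81.2  22.2  83.5]
```

View pics/c10.png

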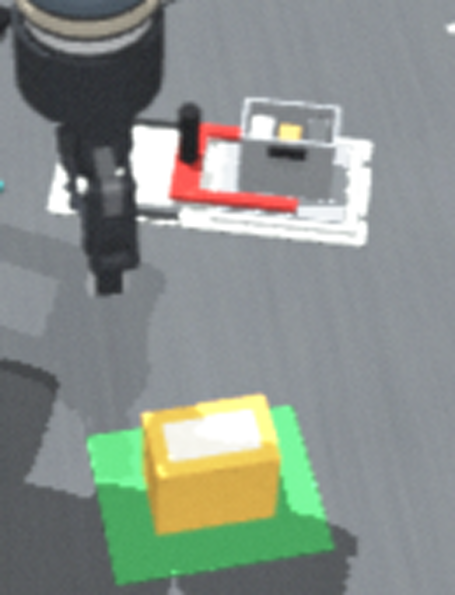

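View pics/t10.png

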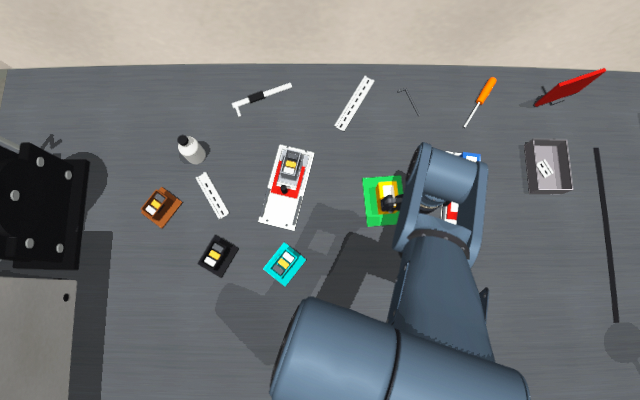

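View pics/w10.png

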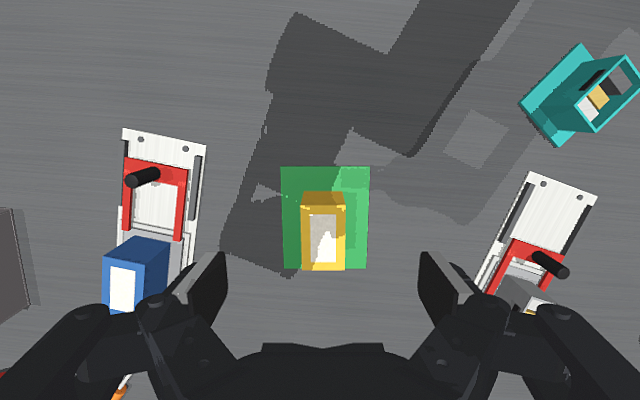

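The lid stands upright within the mat, the base is in its nest with the fork forward, and the blue box is untouched. One numeric check, then hand-in.

Run:
```python
from h import *
t=snap('top');s=snap('side')
a=np.radians(-13.9);ex=np.array([np.cos(a),np.sin(a)])
g=(t['bgr'][178:200,274:296].max(2)<70).astype(np.uint8);n,l,st,ce=cv2.connectedComponentsWithStats(g);i=1+st[1:,4].argmax()
p=onz(t,ce[i]+[274,178],.06);print('post behind base',.5173-p[:2]@ex,st[i])
y=mask(s,(18,80,60),(35,255,255));y[:245]=0
c=max(cv2.findContours(y,0,2)[0],key=cv2.contourArea);b=c[c[:,0,1].argmax()][0];print('lowest lid px',b,onz(s,b,.004))
print(manip.sign_off())
```

```text
post behind base 0.08144964238853203 [ 7  7  6  9 42]
lowest lid px [325 292] [ 0.4592603  -0.05270489  0.004     ]
the job is handed in; nothing more can be done
None
```

The yellow lid is off and standing on the green mat, open side down, and the job is handed in at about 15.5 s of the 54 s allowed. No verdict was reported.

- **Fork:** I gripped the yellow box's post and slid it about 60 mm forward until it stopped, with about 10 N on the wrist. My last top view puts the post about 81 mm behind the base origin. The stop is at 80 mm, so this agrees within camera accuracy.
- **Lid:** I drew it straight up with about 10 N and no slip. I lowered it onto the mat until contact registered at the expected height, with about 14 N on the wrist, then eased off before opening the gripper.
- **Last pictures:** The lid stands upright, wholly on the mat. The base is down in its nest with the tongues over its foot. The blue box looks untouched, and the arm is clear of everything.

No check failed. Early angle readings for the box ranged from -13.4 to -15.0 degrees; I used about -14, and the grip was square.

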